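# Load the tube viewer and hold its spring shade open at the mark

## Robot

A 6-joint arm with a two-finger parallel gripper is mounted at the origin on a cart in front of the work surface, level with it; the furniture and walls round the work are solid. World frame = base frame: x ahead of the robot, y to its left, z up, the work surface at z = 0. Lengths are in mm, angles in rad, forces in N, time in s.
With the tool pointing down it reaches from about 375 to 900 mm from the base axis. Payload 3.1 kg.
Tool frame: the origin (TCP) lies midway between the tips of the shut fingers; the grasp point (between the pads) lies 19 mm behind it; z points along the fingers, y is the line along which they close (so a half turn about z gives the same grasp; the last joint's range is limited). The gripper opens to 85 mm and grips with 20 to 120 N. Pads are 22 mm wide; open, the fingers measure 114 mm over their backs; the gripper's body (76 mm by 85 mm) begins 54 mm behind the grasp point. The pads swing forward as they close: fully open they stand 13 mm farther back than shut.
Start: joints at [1.161, 0.527, 1.433, -0, 1.181, -0.178], TCP at [142.933, 608.413, 201.51] pointing down, gripper open.
Joint ranges: [-3.08, 3.08], [-0.75, 2.2], [0.22, 2.44], [-1.43, 4.57], [0, 2.65], [-2.85, 2.85]. Speed limits (rad/s): [2.79, 2.79, 3.14, 3.14, 3.14, 3.14].

## Interface

Orientations are given as a unit quaternion [w, x, y, z].
In Python, from bench import env gives the robot as it stands. The module is installed in compiled form; this text tells all that it offers.
- The arm moves only by the tool jog_arm, never from a script. Its argument "motion" is a list of rows, each an object of numbers: "dx", "dy", "dz": the shift along the tool's x, y, z in cm; "ax", "ay", "az": the turn, a rotation vector about the tool's x, y, z in rad; "fingers": the finger opening in cm, from 0 to 8.54. A call has 1 to 12 rows; each row is the pose to reach, as a shift and turn from the pose commanded when the call began, along the tool's axes at that moment; what a row does not reach only later rows make up. A row lasts 1/12 s, in which the tool goes at most 41.7 mm and 7.16 degrees, less where a joint would pass 70% of its speed; a pose out of reach is approached as far as the arm can. A call with a gripper value outside its range is refused whole. The fingers move at their own pace and stop on an object; the grip force is fixed at half the most. Time passes only in rows, so rows that repeat a pose let the fingers close. It gives the time, the measured TCP pose, the force, the opening and the grip force at its end, in the units of the state.
- env.get_obs(): the state, without advancing time (a new reading comes with each control period).
- env.get_image(name): name is "side" or "top" or "wrist"; returns the picture (420x560x3 uint8, blue, green, red); there is no depth.
- env.camera_info(name): a dict with "camera_matrix" (3x3 intrinsics, pixels), "eye" and "rotation" of the camera in the world; the wrist camera has in their place "mount" (4x4, takes a point from camera to tool coordinates, whose origin is the TCP and whose axes are the flange's). Camera axes: x right, y down, z forward; pixel columns grow to the right and rows downward; lengths in mm; the calibration is good to about 2 mm. The wrist camera is an equidistant fisheye: a pixel r from the principal point sees the ray r / f radians off the axis. A picture is of the moment at which its call begins: read the wrist's pose just before it. camera_info takes no time and is no camera call.
- env.sign_off(): hands the job in; it is judged then, once.
The state is a dict: "time_s": time; "q": joint angles; "joint_velocities": joint speeds; "joint_efforts": joint torques, N m; "ee_pos": TCP position; "orientation": TCP orientation; "contact_force": force on the tool from outside, world axes, zero at the start; "ft_torque": the same for the moment, N m; "gripper_width": opening from 0.0 (shut) to 1.0 (fully open); "grip_force": force on a finger pad.
Only numpy, scipy, OpenCV 4.12 (cv2) and the standard library are available. Lean on these libraries where they do the work, as an engineer would, in place of code of your own. Each camera call takes 0.05 s, during which the arm holds its last target. There are 200 camera calls.

## Task

Take the green-capped sample tube from the rack and stand it in the blue cup of the tube viewer, fully down and let go. Then pull the viewer's spring-return shade sideways by its red knob until its white pointer stands over the orange clip on the scale, and finish while still holding it there, as it snaps shut when released. Do not disturb the other tubes, bottles and the beaker.

Things in the scene. Friction and masses are not known exactly. Their poses are not given: they have to be found in the camera images.
- reader: tube viewer, fixed: grey base 132 x 172 mm, 14 mm high; white housing along its back (x 0 to 45, y -63 to 103, top 72 mm above the desk), pale window in its front face. Origin on the desk under the front face (plane x = 0; the front is -x); the shade opens to +y. A black scale bar with white ticks runs in front of the face, top at 54 mm.
- well (a point): centre of the inner floor of the viewer's blue holder cup, 18 mm above the desk, at x -45, y -22 mm in the viewer's frame; the tube stands on it. The cup is a vertical round socket 16 mm wide inside, flared to about 23 mm at its mouth, 30 mm above this floor.
- shade: black spring-return shade; slides 0 to 55 mm to the viewer's +y, starts shut; spring 3 N when shut plus 0.09 N per mm. Origin on the red knob's vertical axis, 72 mm above the desk, at x 22, y 30 mm of the viewer when shut; axes as the viewer's. Above the origin: slide plate to 6 mm; knob post 20 (x) by 16 (y) mm, 6 to 32 mm; its cap 24 x 20 mm, to 38 mm. Knob clear on all sides.
- pointer (a point): the white pointer, a bar 3 mm wide that sticks forward from the shade over the scale bar; same y as the knob's axis in the viewer's frame; moves with the shade. Axes as the viewer's.
- index_clip: orange clip on the scale bar: the mark, fixed, 10 mm wide along y, top 57 mm above the desk, below the pointer. Origin at its centre, 50 mm above the desk; axes as the viewer's. It stands 22 to 42 mm to the +y side of the shut pointer; the pointer is over it when both have the same y in the viewer's frame, within half the clip's width.
- rack: blue tube rack, fixed: 34 mm (x) by 142 mm (y), end walls 64 mm high, rails to 61 mm, floor 5 mm above the desk. Six places in a row along y, 20.5 mm apart; three tubes stand 41 mm apart, caps 65 to 81 mm above the desk. A cap is best grasped across the rack (along its x). Origin under its centre.
- green_tube: sample tube with a green cap, standing in the rack: 76 mm tall, glass body 12 to 13 mm across, round cap 16 mm across over the top 16 mm, 11 to 19 g. Origin at the centre of its lower end, z up along it.
- yellow_tube: sample tube with a yellow cap, standing in the rack: 76 mm tall, glass body 12 to 13 mm across, round cap 16 mm across over the top 16 mm, 11 to 19 g. Origin at the centre of its lower end, z up along it.
- purple_tube: sample tube with a purple cap, standing in the rack: 76 mm tall, glass body 12 to 13 mm across, round cap 16 mm across over the top 16 mm, 11 to 19 g. Origin at the centre of its lower end, z up along it.
- red_dropper: white dropper bottle with a red top, 30 mm across, 91 mm tall, a bystander. Origin at the centre of its underside.
- green_bottle: white reagent bottle with a green cap, 50 mm across, 118 mm tall, a bystander. Origin at the centre of its underside.
- beaker: small clear beaker, 61 mm across, 70 mm tall, a bystander. Origin at the centre of its underside.
Not all that is in view belongs to the job. Leave any yellow look-alike of the reader alone.

How it is judged:
By the outcome, as a careful person would: the job done as asked, in the order asked, and still so for the second after the job is handed in, while the arm keeps its last pose, push and grip.
It also fails if it takes over 48 s, if anything falls off the work surface, if the arm or the gripper's body presses on something with over 40 N, if the wrist force passes 120 N, or if a joint passes its speed limit or range.

## Working session

There is one attempt and no reset: what is moved stays moved. The work goes in short steps, Python scripts to look and compute and a tool call to move; the robot and the scene stay as the last step left them, time stands still between calls to the robot, and variables do not carry over. Pictures are saved under pics/ and viewed, at most 11 in all, crops included, and the job is handed in when it is done.

Besides the shell and the picture viewer there is one more tool, called after "Call:" by a JSON object that holds its "method" and its "body", one argument or row to a line. jog_arm: Moves the arm, as the interface text tells. Its arguments: {"type":"object","properties":{"motion":{"type":"array","items":{"type":"object","properties":{"dx":{"type":"number"},"dy":{"type":"number"},"dz":{"type":"number"},"ax":{"type":"number"},"ay":{"type":"number"},"az":{"type":"number"},"fingers":{"type":"number"}}}}},"required":["motion"]}

```bash
mkdir -p pics; python3 - <<'E'
from bench import env
import cv2
o=env.get_obs();print(o)
for n in ['side','top','wrist']:
    print(n,env.camera_info(n))
    cv2.imwrite(f'pics/{n}0.png',env.get_image(n))
E
```

```text
{'time_s': 0.0, 'q': array([ 1.16149577e+00,  5.28471070e-01,  1.43389525e+00,  1.87848993e-05,
        1.18142026e+00, -1.78476855e-01]), 'joint_velocities': array([-5.78922325e-04,  9.92693522e-04, -2.02531114e-03, -5.09684698e-04,
       -5.52272315e-05, -4.44419091e-04]), 'joint_efforts': array([-8.16215925e-05, -4.42343938e+01, -1.78028691e+01, -3.70298567e-04,
        8.33933096e-03, -1.57092813e-05]), 'ee_pos': array([142.62262261, 607.70648071, 200.53293533]), 'orientation': array([-3.26077200e-04,  1.15159290e-01,  9.93346432e-01, -1.04741385e-03]), 'contact_force': array([ 0.04263952, -0.13947025, -0.26546202]), 'ft_torque': array([0.00768546, 0.00917647, 0.02956384]), 'grip_force': 0.0, 'gripper_width': 1.0004768292295814}
side {'camera_matrix': array([[413.94362718,   0.        , 285.51091921],
       [  0.        , 413.94362718, 203.99095634],
       [  0.        ,   0.        ,   1.        ]]), 'eye': array([ 430.0954596 , -951.53317481,  657.46947043]), 'rotation': array([-0.48512553,  0.87108611, -0.06276627,  0.0438476 ])}
top {'camera_matrix': array([[481.12567033,   0.        , 277.86383942],
       [  0.        , 481.12567033, 211.58438146],
       [  0.        ,   0.        ,   1.        ]]), 'eye': array([ 305.31644744,  -10.33678032, 1614.63306885]), 'rotation': array([-0.05605814,  0.71409499, -0.69495784,  0.06292407])}
wrist {'camera_matrix': array([[325.1922621 ,   0.        , 279.31883493],
       [  0.        , 325.1922621 , 211.16479954],
       [  0.        ,   0.        ,   1.        ]]), 'mount': array([[-6.87328979e-04, -9.56359087e-01, -2.92193129e-01,
         7.31115070e+01],
       [ 9.99999341e-01, -9.26071381e-04,  6.78757423e-04,
         1.00823558e+00],
       [-9.19727523e-04, -2.92192469e-01,  9.56359093e-01,
        -1.72692676e+02],
       [ 0.00000000e+00,  0.00000000e+00,  0.00000000e+00,
         1.00000000e+00]])}
```

View pics/top0.png

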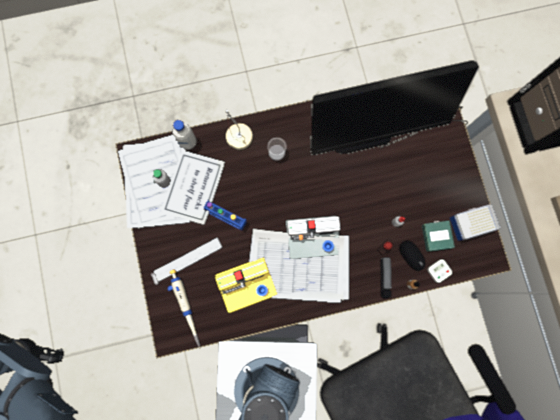

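View pics/side0.png

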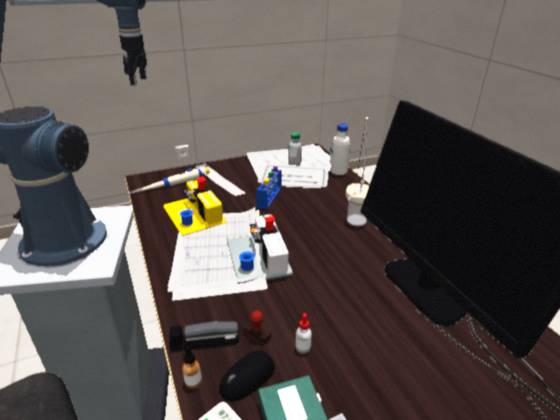

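Top view: the rack is at (225,215), the grey and white reader at (315,238), and the yellow look-alike at (245,285), which I'll leave alone. In the side view the rack is at (268,190) and the reader at (262,250). Next I'll enlarge both.

```bash
python3 - <<'E'
import cv2,numpy as np
t=cv2.imread('pics/top0.png');s=cv2.imread('pics/side0.png')
r=lambda a,k:cv2.resize(a,None,fx=k,fy=k,interpolation=cv2.INTER_CUBIC)
a=r(t[195:235,198:253],7.2)   # 55x40 
b=r(t[210:265,280:350],5.6)
c=r(s[160:215,245:300],7.2); d=r(s[205:285,220:300],4.9)
im=np.zeros((600,800,3),np.uint8)
for p,(x,y) in ((a,(0,0)),(b,(400,0)),(c,(0,300)),(d,(400,310))):
    h,w=p[:300,:400].shape[:2]; h=min(h,600-y);im[y:y+h,x:x+w]=p[:h,:w]
cv2.imwrite('pics/crops.png',im)
E
```

```text
(no output)
```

View pics/crops.png

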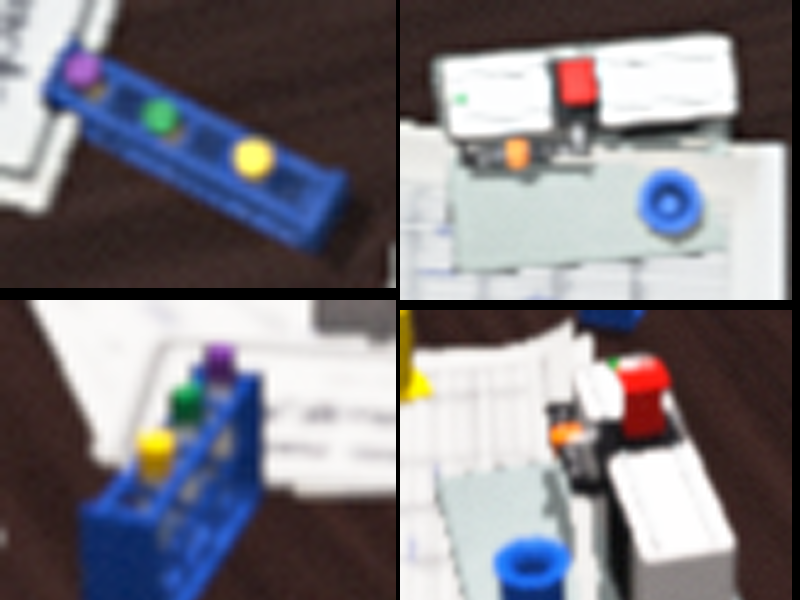

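Candidates for the tube, all in the rack: purple (210,205), green (220,211) and yellow (233,217). The green bottle at (160,177) also has a green cap but is much bigger. I choose (220,211), and the crop confirms a green cap in the middle of the rack. Now the first measurements.

```bash
cat > h.py <<'E'
import numpy as np
from scipy.spatial.transform import Rotation as R
def rot(q): return R.from_quat(np.asarray(q)[[1,2,3,0]]).as_matrix()
def pt(info,px,z,obs=None):
    K=info['camera_matrix'];v=np.array([(px[0]-K[0,2])/K[0,0],(px[1]-K[1,2])/K[1,1],1])
    if obs is None: e=info['eye'];d=rot(info['rotation'])@v
    else:
        r=np.hypot(*v[:2]);v=np.array([*(v[:2]*np.sin(r)/max(r,1e-9)),np.cos(r)])
        M=info['mount'];T=rot(obs['orientation']);e=T@M[:3,3]+obs['ee_pos'];d=T@M[:3,:3]@v
    return e+d*(z-e[2])/d[2]
def proj(info,P,obs):
    M=info['mount'];T=rot(obs['orientation']);e=T@M[:3,3]+obs['ee_pos'];v=(T@M[:3,:3]).T@(np.asarray(P)-e)
    v/=np.linalg.norm(v);a=np.arccos(v[2]);K=info['camera_matrix']
    return K[:2,2]+K[0,0]*a*v[:2]/np.hypot(*v[:2])
def totool(obs,P): return rot(obs['orientation']).T@(np.asarray(P)-obs['ee_pos'])
E
python3 - <<'E'
from h import *; from bench import env
i=env.camera_info('top');s=env.camera_info('side')
for n,p,z in (('green',(220.2,211),81),('yel',(233.4,216.9),81),('pur',(209.8,204.7),81),('cup',(328.2,246.25),48),('knob',(311.6,224.5),110),('clip',(300.9,237.3),57),('hl',(286.5,218.5+1.5),72),('hr',(345,217),72)):
    print(n,pt(i,p,z).round(1))
for n,p,z in (('green',(245+187/7.2,160+(385-300)/7.2),81),('yel',(245+155/7.2,160+(435-300)/7.2),81),('cup',(220+133/4.9,205+(560-310)/4.9),48),('knob',(220+240/4.9,205+(368-310)/4.9),110)):
    print('side',n,pt(s,p,z).round(1))
o=env.get_obs();print(rot(o['orientation']).round(3))
E
```

```text
green [563.  164.4  81. ]
yel [544.9 121.   81. ]
pur [582.7 198.9  81. ]
cup [ 461.7 -189.5   48. ]
knob [ 523.  -129.3  110. ]
clip [487.6 -99.2  57. ]
hl [541.  -50.6  72. ]
hr [ 556.2 -240.6   72. ]
side green [565.2 158.6  81. ]
side yel [546.8 116.1  81. ]
side cup [ 466.  -193.6   48. ]
side knob [ 525.  -129.5  110. ]
[[-0.973  0.229 -0.001]
 [ 0.229  0.973 -0.002]
 [ 0.    -0.002 -1.   ]]
```

Call:
{"method": "jog_arm", "body": {
  "motion": [
    {"dx":-4,"dy":-2.7,"az":-0.12,"fingers":5},
    {"dx":-25,"dy":-17,"az":-0.6,"fingers":5},
    {"dx":-51.1,"dy":-33.9,"az":-1.35,"fingers":5},
    {"dx":-51.1,"dy":-33.9,"az":-1.35,"fingers":5},
    {"dx":-51.1,"dy":-33.9,"az":-1.35,"fingers":5},
    {"dx":-51.1,"dy":-33.9,"az":-1.35,"fingers":5},
    {"dx":-51.1,"dy":-33.9,"az":-1.35,"fingers":5},
    {"dx":-51.1,"dy":-33.9,"az":-1.35,"fingers":5},
    {"dx":-51.1,"dy":-33.9,"az":-1.35,"fingers":5},
    {"dx":-51.1,"dy":-33.9,"az":-1.35,"fingers":5},
    {"dx":-51.1,"dy":-33.9,"az":-1.35,"fingers":5},
    {"dx":-51.1,"dy":-33.9,"az":-1.35,"fingers":5}
  ]
}}

```text
invalid input
```

Call:
{"method": "jog_arm", "body": {
  "motion": [
    {"dx":-4.0,"dy":-2.7,"dz":0.0,"ax":0.0,"ay":0.0,"az":-0.12,"fingers":5.0}
  ]
}}

```text
time_s: 0.23
ee_pos: [167.8, 582.0, 201.2]
orientation: [-0.001, 0.052, 0.999, 0.002]
contact_force: [1.2, 0.6, 0.8]
gripper_width: 0.877
grip_force: 0.0
```

Call:
{"method": "jog_arm", "body": {
  "motion": [
    {"dx":-43.0,"dy":-36.7,"dz":0.0,"ax":0.0,"ay":0.0,"az":-1.23,"fingers":5.0},
    {"dx":-43.0,"dy":-36.7,"dz":0.0,"ax":0.0,"ay":0.0,"az":-1.23,"fingers":5.0},
    {"dx":-43.0,"dy":-36.7,"dz":0.0,"ax":0.0,"ay":0.0,"az":-1.23,"fingers":5.0},
    {"dx":-43.0,"dy":-36.7,"dz":0.0,"ax":0.0,"ay":0.0,"az":-1.23,"fingers":5.0},
    {"dx":-43.0,"dy":-36.7,"dz":0.0,"ax":0.0,"ay":0.0,"az":-1.23,"fingers":5.0},
    {"dx":-43.0,"dy":-36.7,"dz":0.0,"ax":0.0,"ay":0.0,"az":-1.23,"fingers":5.0},
    {"dx":-43.0,"dy":-36.7,"dz":0.0,"ax":0.0,"ay":0.0,"az":-1.23,"fingers":5.0},
    {"dx":-43.0,"dy":-36.7,"dz":0.0,"ax":0.0,"ay":0.0,"az":-1.23,"fingers":5.0},
    {"dx":-43.0,"dy":-36.7,"dz":0.0,"ax":0.0,"ay":0.0,"az":-1.23,"fingers":5.0},
    {"dx":-43.0,"dy":-36.7,"dz":0.0,"ax":0.0,"ay":0.0,"az":-1.23,"fingers":5.0},
    {"dx":-43.0,"dy":-36.7,"dz":0.0,"ax":0.0,"ay":0.0,"az":-1.23,"fingers":5.0},
    {"dx":-43.0,"dy":-36.7,"dz":0.0,"ax":0.0,"ay":0.0,"az":-1.23,"fingers":5.0}
  ]
}}

```text
time_s: 1.23
ee_pos: [487.9, 239.8, 201.4]
orientation: [-0.0, -0.532, 0.847, 0.0]
contact_force: [0.7, -0.0, -1.0]
gripper_width: 0.585
grip_force: 0.0
```

Call:
{"method": "jog_arm", "body": {
  "motion": [
    {"dx":3.5,"dy":-9.5,"dz":2.0,"ax":0.0,"ay":0.0,"az":0.0,"fingers":5.0},
    {"dx":3.5,"dy":-9.5,"dz":4.0,"ax":0.0,"ay":0.0,"az":0.0,"fingers":5.0},
    {"dx":3.5,"dy":-9.5,"dz":4.0,"ax":0.0,"ay":0.0,"az":0.0,"fingers":5.0},
    {"dx":3.5,"dy":-9.5,"dz":4.0,"ax":0.0,"ay":0.0,"az":0.0,"fingers":5.0},
    {"dx":3.5,"dy":-9.5,"dz":4.0,"ax":0.0,"ay":0.0,"az":0.0,"fingers":5.0},
    {"dx":3.5,"dy":-9.5,"dz":4.0,"ax":0.0,"ay":0.0,"az":0.0,"fingers":5.0}
  ]
}}

```text
time_s: 1.73
ee_pos: [556.6, 168.6, 161.3]
orientation: [-0.001, -0.531, 0.848, 0.001]
contact_force: [-0.9, -0.0, 0.4]
gripper_width: 0.587
grip_force: 0.0
```

```bash
python3 - <<'E'
from h import *; from bench import env
import cv2,pickle
o=env.get_obs();im=env.get_image('wrist');pickle.dump(o,open('o1.pkl','wb'));cv2.imwrite('pics/w1.png',im)
i=env.camera_info('wrist')
print(o['ee_pos'],o['q'],o['time_s']); print(rot(o['orientation']).round(4))
print('pred green',proj(i,(563,161,81),o),'tcp',proj(i,o['ee_pos'],o))
E
```

```text
[556.59562332 168.64552112 161.32001841] [ 1.01909782e-01  5.18883075e-01  1.58377153e+00  5.18865804e-04
  1.04034529e+00 -2.58761576e+00] 1.7333
[[-4.371e-01 -8.994e-01 -1.400e-03]
 [-8.994e-01  4.371e-01  3.000e-04]
 [ 4.000e-04  1.400e-03 -1.000e+00]]
pred green [269.30385028 201.25466454] tcp [281.23341489 244.80781761]
```

View pics/w1.png

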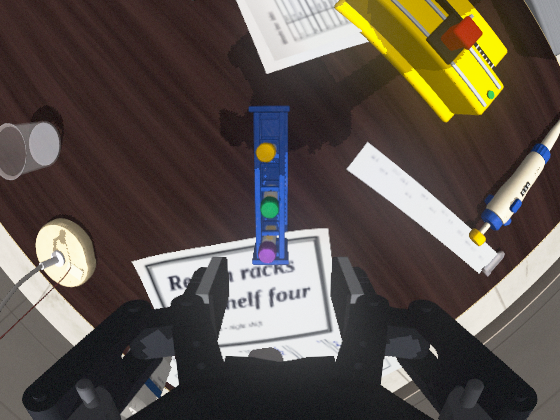

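The wrist view shows the rack with yellow at (266,152), green at (269,209) and purple at (267,255). Its long axis runs vertically in the picture.

```bash
python3 - <<'E'
from h import *; from bench import env
import cv2,pickle
o=pickle.load(open('o1.pkl','rb'));i=env.camera_info('wrist');im=cv2.imread('pics/w1.png')
hsv=cv2.cvtColor(im,cv2.COLOR_BGR2HSV)[130:270,240:300]
for n,l,h in(('yel',15,30),('grn',50,80),('pur',135,165)):
    m=cv2.inRange(hsv,(l,80,60),(h,255,255));k,_,st,c=cv2.connectedComponentsWithStats(m)
    j=1+st[1:,4].argmax();p=c[j]+[240,130];P=pt(i,p,81,o);print(n,p,st[j],P.round(1),totool(o,P).round(1))
for p in((271,106),(250,107),(290,107)):print(pt(i,p,64,o).round(1),totool(o,pt(i,p,64,o)).round(1))
E
```

```text
yel [265.42345277 151.84364821] [ 16  13  20  19 307] [548.  123.8  81. ] [ 44.  -11.9  80.3]
grn [269.06688963 207.22408027] [ 21  67  17  21 299] [565.4 165.4  81. ] [-1.  -9.5 80.3]
pur [266.74144487 252.79087452] [ 18 112  18  21 263] [585.3 200.7  81. ] [-41.4 -11.9  80.3]
[528.5  93.   64. ] [80.3 -7.9 97.3]
[544.2  86.1  64. ] [ 79.7 -25.1  97.3]
[514.9 100.6  64. ] [79.4  7.6 97.4]
```

Call:
{"method": "jog_arm", "body": {
  "motion": [
    {"dx":-0.1,"dy":-1.05,"dz":3.0,"ax":0.0,"ay":0.0,"az":0.0,"fingers":5.0},
    {"dx":-0.1,"dy":-1.05,"dz":5.5,"ax":0.0,"ay":0.0,"az":0.0,"fingers":5.0},
    {"dx":-0.1,"dy":-1.05,"dz":7.0,"ax":0.0,"ay":0.0,"az":0.0,"fingers":5.0},
    {"dx":-0.1,"dy":-1.05,"dz":7.0,"ax":0.0,"ay":0.0,"az":0.0,"fingers":5.0},
    {"dx":-0.1,"dy":-1.05,"dz":7.0,"ax":0.0,"ay":0.0,"az":0.0,"fingers":5.0}
  ]
}}

```text
time_s: 2.2
ee_pos: [566.2, 165.9, 91.7]
orientation: [-0.0, -0.531, 0.847, 0.0]
contact_force: [-0.1, 1.3, -0.2]
gripper_width: 0.585
grip_force: 0.0
```

```bash
python3 - <<'E'
from h import *; from bench import env
import cv2,pickle
o=env.get_obs();im=env.get_image('wrist');pickle.dump(o,open('o2.pkl','wb'));cv2.imwrite('pics/w2.png',cv2.resize(im[110:320,160:400],None,fx=2.8,fy=2.8))
i=env.camera_info('wrist')
print(o['ee_pos'],o['time_s'])
hsv=cv2.cvtColor(im,cv2.COLOR_BGR2HSV)[110:320,240:320]
for n,l,h in(('yel',15,30),('grn',50,80),('pur',135,165)):
    m=cv2.inRange(hsv,(l,80,60),(h,255,255));k,_,st,c=cv2.connectedComponentsWithStats(m)
    j=1+st[1:,4].argmax();p=c[j]+[240,110];P=pt(i,p,81,o);print(n,p,st[j],P.round(1),totool(o,P).round(1))
E
```

```text
[566.24703887 165.88149466  91.6783738 ] 2.2
yel [277.76923077 162.59145299] [ 24  39  28  28 585] [548.1 123.8  81. ] [45.8 -2.  10.7]
grn [281.70037453 235.94194757] [ 30 111  24  29 534] [565.4 164.8  81. ] [ 1.3  0.3 10.7]
pur [278.10311751 293.65707434] [ 27 168  22  28 417] [585.1 200.6  81. ] [-39.5  -1.9  10.7]
```

View pics/w2.png

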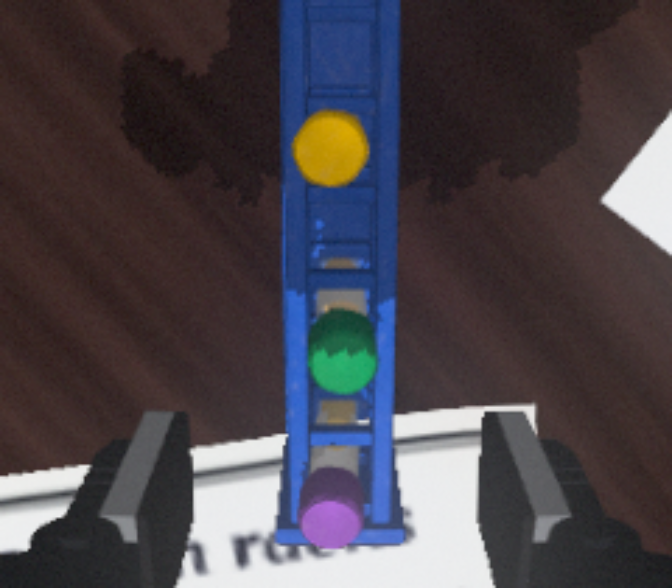

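The green cap is centred between the fingers, so I'll go down and grip.

Call:
{"method": "jog_arm", "body": {
  "motion": [
    {"dx":0.05,"dy":0.0,"dz":1.5,"ax":0.0,"ay":0.0,"az":0.0,"fingers":5.0},
    {"dx":0.05,"dy":0.0,"dz":2.75,"ax":0.0,"ay":0.0,"az":0.0,"fingers":5.0},
    {"dx":0.05,"dy":0.0,"dz":2.75,"ax":0.0,"ay":0.0,"az":0.0,"fingers":5.0},
    {"dx":0.05,"dy":0.0,"dz":2.75,"ax":0.0,"ay":0.0,"az":0.0,"fingers":3.5},
    {"dx":0.05,"dy":0.0,"dz":2.75,"ax":0.0,"ay":0.0,"az":0.0,"fingers":1.2},
    {"dx":0.05,"dy":0.0,"dz":2.75,"ax":0.0,"ay":0.0,"az":0.0,"fingers":1.2},
    {"dx":0.05,"dy":0.0,"dz":2.75,"ax":0.0,"ay":0.0,"az":0.0,"fingers":1.2},
    {"dx":0.05,"dy":0.0,"dz":2.75,"ax":0.0,"ay":0.0,"az":0.0,"fingers":1.2},
    {"dx":0.05,"dy":0.0,"dz":2.75,"ax":0.0,"ay":0.0,"az":0.0,"fingers":1.2},
    {"dx":0.05,"dy":0.0,"dz":2.75,"ax":0.0,"ay":0.0,"az":0.0,"fingers":1.2}
  ]
}}

```text
time_s: 3.08
ee_pos: [567.1, 164.2, 64.2]
orientation: [0.0, -0.531, 0.848, -0.0]
contact_force: [0.4, 1.0, -0.1]
gripper_width: 0.141
grip_force: 0.0
```

```bash
python3 - <<'E'
from h import *; from bench import env
import cv2,pickle
o=env.get_obs();im=env.get_image('wrist');pickle.dump(o,open('o3.pkl','wb'));cv2.imwrite('pics/w3.png',cv2.resize(im[110:350,160:400],None,fx=2.5,fy=2.5))
print(o['ee_pos'],o['time_s'],o['gripper_width'],o['grip_force'])
E
```

```text
[567.14720296 164.19484774  64.21932116] 3.0833 0.14052334031356253 0.0
```

View pics/w3.png

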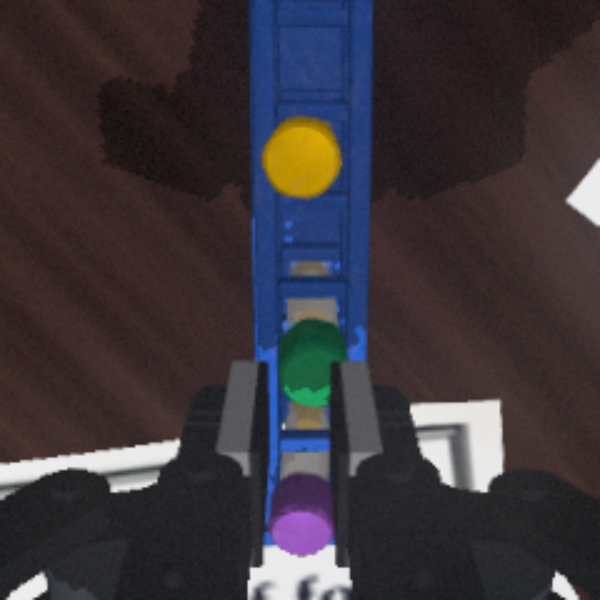

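```bash
python3 - <<'E'
from h import *; from bench import env
import pickle
o=pickle.load(open('o3.pkl','rb'));i=env.camera_info('wrist')
f=lambda p:((proj(i,rot(o['orientation'])@np.array(p,float)+o['ee_pos'],o)-[160,110])*2.5).round(0)
for z in(0,-10,-19,-38):
  for x in(11,-11): print(z,x,f((x,-6,z)),f((x,6,z)))
print('cap',f(totool(o,(565.4,164.9,81))))
E
```

```text
0 11 [277. 292.] [330. 292.]
0 -11 [278. 380.] [328. 380.]
-10 11 [275. 308.] [331. 308.]
-10 -11 [276. 399.] [330. 399.]
-19 11 [274. 324.] [333. 324.]
-19 -11 [275. 418.] [331. 418.]
-38 11 [271. 363.] [337. 363.]
-38 -11 [273. 465.] [335. 465.]
cap [312. 367.]
```

The fingers shut to 12 mm without touching anything, and their tips seem to be above the cap. I'll check the tip height from the side camera.

```bash
python3 - <<'E'
from h import *; from bench import env
import cv2
o=env.get_obs();im=env.get_image('side');i=env.camera_info('side')
def pj(P):
    v=rot(i['rotation']).T@(np.array(P)-i['eye']);v=i['camera_matrix']@v;return v[:2]/v[2]
c=pj(o['ee_pos']).astype(int);x0,y0=c[0]-40,c[1]-55
cv2.imwrite('pics/s3.png',cv2.resize(im[y0:y0+80,x0:x0+80],None,fx=7,fy=7,interpolation=cv2.INTER_CUBIC))
for z in(0,10,20,30,40): print(z,((pj(o['ee_pos']+[0,0,z])-[x0,y0])*7).round(0))
print('cap',((pj((565.4,164.9,81))-[x0,y0])*7).round(0))
E
```

```text
0 [283. 391.]
10 [283. 371.]
20 [283. 350.]
30 [282. 329.]
40 [282. 308.]
cap [278. 356.]
```

View pics/s3.png

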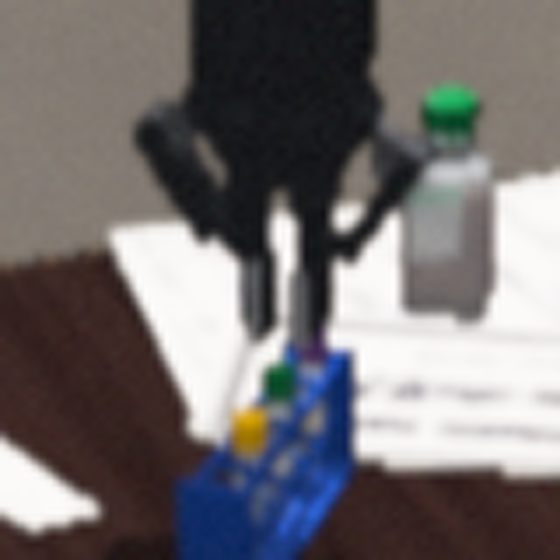

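Call:
{"method": "jog_arm", "body": {
  "motion": [
    {"dx":0.2,"dy":0.2,"dz":0.0,"ax":0.0,"ay":0.0,"az":0.0,"fingers":4.5},
    {"dx":0.2,"dy":0.2,"dz":0.0,"ax":0.0,"ay":0.0,"az":0.0,"fingers":4.5},
    {"dx":0.2,"dy":0.2,"dz":0.0,"ax":0.0,"ay":0.0,"az":0.0,"fingers":4.5},
    {"dx":0.2,"dy":0.2,"dz":0.0,"ax":0.0,"ay":0.0,"az":0.0,"fingers":4.5},
    {"dx":0.2,"dy":0.2,"dz":0.8,"ax":0.0,"ay":0.0,"az":0.0,"fingers":4.5},
    {"dx":0.2,"dy":0.2,"dz":1.5,"ax":0.0,"ay":0.0,"az":0.0,"fingers":4.5},
    {"dx":0.2,"dy":0.2,"dz":1.5,"ax":0.0,"ay":0.0,"az":0.0,"fingers":4.5}
  ]
}}

```text
time_s: 3.77
ee_pos: [563.0, 163.1, 47.2]
orientation: [-0.001, -0.531, 0.848, 0.001]
contact_force: [-0.6, -0.1, 0.0]
gripper_width: 0.527
grip_force: 0.0
```

```bash
python3 - <<'E'
from h import *; from bench import env
import cv2,pickle
o=env.get_obs();im=env.get_image('wrist');s=env.get_image('side');pickle.dump(o,open('o4.pkl','wb'))
print(o['ee_pos'],o['time_s'],o['gripper_width'],o['contact_force'])
i=env.camera_info('side')
def pj(P):
    v=rot(i['rotation']).T@(np.array(P)-i['eye']);v=i['camera_matrix']@v;return v[:2]/v[2]
c=pj((567,164,64)).astype(int);x0,y0=c[0]-30,c[1]-50
a=cv2.resize(im[180:340,200:360],(600,600));b=cv2.resize(s[y0:y0+80,x0+10:x0+37],(200,600),interpolation=cv2.INTER_CUBIC)
cv2.imwrite('pics/w4.png',np.hstack([a,b]))
E
```

```text
[563.04348556 163.11404412  47.19921714] 3.7667 0.5269662891510541 [-0.59761458 -0.07255142  0.00179482]
```

View pics/w4.png

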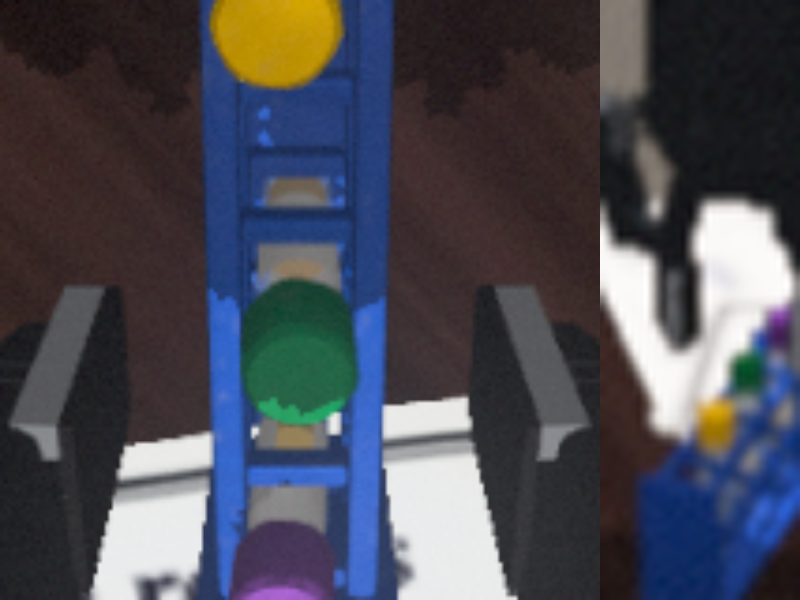

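```bash
python3 - <<'E'
from h import *; from bench import env
import pickle
o=pickle.load(open('o4.pkl','rb'));i=env.camera_info('side');w=env.camera_info('wrist')
def pj(P):
    v=rot(i['rotation']).T@(np.array(P)-i['eye']);v=i['camera_matrix']@v;return v[:2]/v[2]
c=pj((567,164,64)).astype(int);x0,y0=c[0]-30,c[1]-50
T=rot(o['orientation']);S=np.array([200/27,7.5]);off=np.array([x0+10,y0])
for z in(0,-10,-20,-30,-40):print(z,((pj(T@[0,22.4+7,z]+o['ee_pos'])-off)*S).round(),[((proj(w,T@np.array([x,y,z],float)+o['ee_pos'],o)-[200,180])*3.75).round() for x,y in((11,-22.4),(11,22.4),(-11,-22.4))])
for n,p in(('grn',(200+302/3.75,180+375/3.75)),):
  for z in(81,90,70):print(n,z,totool(o,pt(w,p,z,o)).round(1),pt(w,p,z,o).round(1))
print('cap side pred',((pj((565.2,162,81))-off)*S).round(),'cap bottom',((proj(w,(565.2,164.,65),o)-[200,180])*3.75).round())
print(pj((565.2,160,81)),pt(i,off+np.array([747,355])/S,81))
E
```

```text
0 [ 75. 409.] [array([156., 175.]), array([453., 175.]), array([162., 307.])]
-10 [ 75. 387.] [array([149., 199.]), array([461., 199.]), array([156., 336.])]
-20 [ 75. 365.] [array([140., 225.]), array([470., 225.]), array([148., 367.])]
-30 [ 74. 344.] [array([131., 254.]), array([480., 254.]), array([140., 403.])]
-40 [ 74. 322.] [array([121., 287.]), array([492., 287.]), array([131., 442.])]
grn 81 [ -4.3  -0.5 -33.8] [565.5 166.8  81. ]
grn 90 [  0.7  -0.5 -42.8] [563.4 162.3  90. ]
grn 70 [-10.5  -0.5 -22.8] [568.1 172.3  70. ]
cap side pred [147. 347.] cap bottom [295. 303.]
[270.91527035 171.58865551] [808.72852661 125.07159192  81.        ]
```

Call:
{"method": "jog_arm", "body": {
  "motion": [
    {"dx":-0.25,"dy":-0.05,"dz":0.4,"ax":0.0,"ay":0.0,"az":0.0,"fingers":4.5},
    {"dx":-0.25,"dy":-0.05,"dz":0.8,"ax":0.0,"ay":0.0,"az":0.0,"fingers":4.5},
    {"dx":-0.25,"dy":-0.05,"dz":1.2,"ax":0.0,"ay":0.0,"az":0.0,"fingers":4.5},
    {"dx":-0.25,"dy":-0.05,"dz":1.2,"ax":0.0,"ay":0.0,"az":0.0,"fingers":3.0},
    {"dx":-0.25,"dy":-0.05,"dz":1.2,"ax":0.0,"ay":0.0,"az":0.0,"fingers":1.0},
    {"dx":-0.25,"dy":-0.05,"dz":1.2,"ax":0.0,"ay":0.0,"az":0.0,"fingers":1.0},
    {"dx":-0.25,"dy":-0.05,"dz":1.2,"ax":0.0,"ay":0.0,"az":0.0,"fingers":1.0},
    {"dx":-0.25,"dy":-0.05,"dz":1.2,"ax":0.0,"ay":0.0,"az":0.0,"fingers":1.0},
    {"dx":-0.25,"dy":-0.05,"dz":1.2,"ax":0.0,"ay":0.0,"az":0.0,"fingers":1.0},
    {"dx":-0.25,"dy":-0.05,"dz":1.2,"ax":0.0,"ay":0.0,"az":0.0,"fingers":1.0}
  ]
}}

```text
time_s: 4.7
ee_pos: [566.0, 165.3, 37.1]
orientation: [0.0, -0.531, 0.848, -0.0]
contact_force: [-0.4, -0.0, -0.3]
gripper_width: 0.146
grip_force: 58.5
```

```bash
cat > blob.py <<'E'
from h import *; from bench import env
import cv2,sys
o=env.get_obs();im=env.get_image('wrist');cv2.imwrite(f'pics/{sys.argv[1]}.png',im)
hsv=cv2.cvtColor(im,cv2.COLOR_BGR2HSV)[60:350,230:330]
print(o['ee_pos'].round(1),o['gripper_width'].round(3),o['grip_force'],o['time_s'])
for n,l,h in(('yel',15,30),('grn',50,80),('pur',135,165)):
    m=cv2.inRange(hsv,(l,80,25),(h,255,255));k,_,st,c=cv2.connectedComponentsWithStats(m)
    if k>1:
        j=1+st[1:,4].argmax();print(n,(c[j]+[230,60]).round(1),(st[j]+[230,60,0,0,0]))
E
python3 blob.py w5a
```

```text
Traceback (most recent call last):
  File "blob.py", line 5, in <module>
    print(o['ee_pos'].round(1),o['gripper_width'].round(3),o['grip_force'],o['time_s'])
                               ^^^^^^^^^^^^^^^^^^^^^^^^
AttributeError: 'float' object has no attribute 'round'
```

Call:
{"method": "jog_arm", "body": {
  "motion": [
    {"dx":0.0,"dy":0.0,"dz":-0.5,"ax":0.0,"ay":0.0,"az":0.0,"fingers":1.0},
    {"dx":0.0,"dy":0.0,"dz":-1.2,"ax":0.0,"ay":0.0,"az":0.0,"fingers":1.0},
    {"dx":0.0,"dy":0.0,"dz":-2.0,"ax":0.0,"ay":0.0,"az":0.0,"fingers":1.0},
    {"dx":0.0,"dy":0.0,"dz":-2.0,"ax":0.0,"ay":0.0,"az":0.0,"fingers":1.0}
  ]
}}

```text
time_s: 5.08
ee_pos: [567.4, 165.5, 59.1]
orientation: [0.002, -0.531, 0.848, -0.001]
contact_force: [1.1, 0.7, 0.1]
gripper_width: 0.144
grip_force: 58.6
```

```bash
python3 blob.py w5b; python3 - <<'E'
import cv2,numpy as np
a,b=[cv2.resize(cv2.imread(f'pics/w5{k}.png')[170:350,215:335],(400,600)) for k in 'ab']
cv2.imwrite('pics/w5.png',np.hstack([a,b]))
E
```

```text
Traceback (most recent call last):
  File "blob.py", line 5, in <module>
    print(o['ee_pos'].round(1),o['gripper_width'].round(3),o['grip_force'],o['time_s'])
                               ^^^^^^^^^^^^^^^^^^^^^^^^
AttributeError: 'float' object has no attribute 'round'
```

View pics/w5.png

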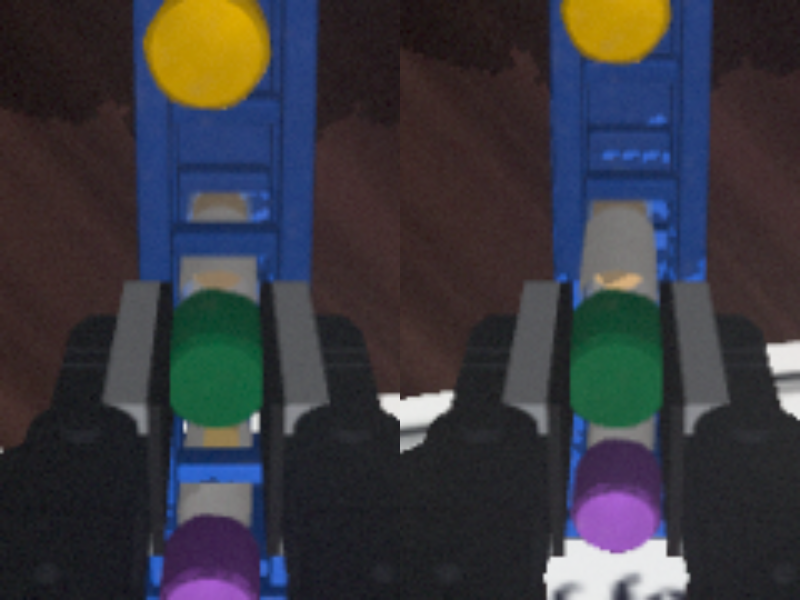

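The green tube is held squarely by its cap and is rising. The tips sit about 28 mm behind the nominal TCP, and I'll allow for that. Next I lift it clear and carry it to the reader.

Call:
{"method": "jog_arm", "body": {
  "motion": [
    {"dx":0.0,"dy":0.0,"dz":-3.0,"ax":0.0,"ay":0.0,"az":0.0,"fingers":1.0},
    {"dx":0.0,"dy":0.0,"dz":-6.0,"ax":0.0,"ay":0.0,"az":0.0,"fingers":1.0},
    {"dx":0.0,"dy":0.0,"dz":-10.0,"ax":0.0,"ay":0.0,"az":0.0,"fingers":1.0},
    {"dx":0.0,"dy":0.0,"dz":-11.0,"ax":0.0,"ay":0.0,"az":0.0,"fingers":1.0},
    {"dx":3.0,"dy":-0.1,"dz":-11.0,"ax":0.0,"ay":0.0,"az":0.1,"fingers":1.0},
    {"dx":6.5,"dy":-0.3,"dz":-11.0,"ax":0.0,"ay":0.0,"az":0.2,"fingers":1.0},
    {"dx":10.0,"dy":-0.4,"dz":-11.0,"ax":0.0,"ay":0.0,"az":0.32,"fingers":1.0},
    {"dx":13.5,"dy":-0.5,"dz":-11.0,"ax":0.0,"ay":0.0,"az":0.44,"fingers":1.0},
    {"dx":17.0,"dy":-0.7,"dz":-11.0,"ax":0.0,"ay":0.0,"az":0.56,"fingers":1.0},
    {"dx":20.5,"dy":-0.9,"dz":-11.0,"ax":0.0,"ay":0.0,"az":0.68,"fingers":1.0},
    {"dx":24.0,"dy":-1.0,"dz":-11.0,"ax":0.0,"ay":0.0,"az":0.8,"fingers":1.0},
    {"dx":27.0,"dy":-1.1,"dz":-11.0,"ax":0.0,"ay":0.0,"az":0.9,"fingers":1.0}
  ]
}}

```text
time_s: 6.13
ee_pos: [456.6, -84.0, 167.0]
orientation: [-0.0, -0.106, 0.994, -0.0]
contact_force: [0.3, -1.0, 0.8]
gripper_width: 0.147
grip_force: 58.8
```

Call:
{"method": "jog_arm", "body": {
  "motion": [
    {"dx":1.5,"dy":-3.0,"dz":0.0,"ax":0.0,"ay":0.0,"az":0.1,"fingers":1.0},
    {"dx":3.0,"dy":-6.0,"dz":0.0,"ax":0.0,"ay":0.0,"az":0.13,"fingers":1.0},
    {"dx":3.0,"dy":-6.0,"dz":0.0,"ax":0.0,"ay":0.0,"az":0.13,"fingers":1.0},
    {"dx":3.0,"dy":-6.0,"dz":0.0,"ax":0.0,"ay":0.0,"az":0.13,"fingers":1.0}
  ]
}}

```text
time_s: 6.47
ee_pos: [441.3, -149.0, 167.0]
orientation: [0.0, -0.042, 0.999, 0.0]
contact_force: [0.5, 0.3, -0.1]
gripper_width: 0.146
grip_force: 58.8
```

```bash
python3 - <<'E'
from h import *; from bench import env
import cv2,pickle
o=env.get_obs();im=env.get_image('wrist');pickle.dump(o,open('o6.pkl','wb'));cv2.imwrite('pics/w6.png',im)
i=env.camera_info('wrist');print(o['ee_pos'],o['time_s'],o['q'].round(2))
hsv=cv2.cvtColor(im,cv2.COLOR_BGR2HSV)
for n,lo,hi,z in(('blue',(100,130,60),(125,255,255),48),('red',(0,150,80),(5,255,255),110),('red2',(174,150,80),(180,255,255),110),('orange',(7,150,100),(17,255,255),57),('grn',(50,80,30),(80,255,255),0)):
    m=cv2.inRange(hsv,lo,hi);k,_,st,c=cv2.connectedComponentsWithStats(m)
    for j in range(1,k):
        if st[j,4]>25: P=pt(i,c[j],z,o);print(n,c[j].round(1),st[j],P.round(1),totool(o,P).round(1))
t=totool(pickle.load(open('o4.pkl','rb')),(0,0,0))
E
```

```text
[ 441.29036095 -148.99013463  166.97938169] 6.4667 [-0.57  0.37  1.86  0.    0.91 -2.22]
blue [463.8  89.8] [449  72  30  36 628] [318.1  23.2  48. ] [108.1 182.  119. ]
blue [236.3 215.9] [ 218  198   38   37 1043] [ 465.6 -187.1   48. ] [-20.9 -40.  119. ]
blue [489.7 293.2] [ 451  259   88   77 2071] [541.7 122.1  48. ] [-123.   261.6  119. ]
blue [517.3 417.2] [510 414  15   6  57] [844.8 360.7  48. ] [-445.3  473.6  119.1]
red [541.6 150.5] [525 138  32  28 661] [361.5  83.  110. ] [ 59.8 237.9  57. ]
red [ 60.9 208.1] [ 52 197  19  23 320] [ 451.8 -338.3  110. ] [   5.6 -189.5   57. ]
red [ 38.1 277.9] [ 27 268  22  21 242] [ 529.3 -385.1  110. ] [ -67.6 -242.8   57. ]
red [288.3 310.5] [283 294  12  30 288] [ 525.4 -133.6  110. ] [-85.1   8.2  57. ]
orange [ 9.9 93.6] [ 5 87 10 17 56] [ 344.4 -455.2   57. ] [ 122.5 -296.9  109.9]
orange [  6.3 106.2] [  4 100   7  11  26] [ 358.2 -461.3   57. ] [ 109.3 -304.1  109.9]
orange [327.8 251.2] [323 244  11  15 144] [490.8 -97.5  57. ] [-53.7  47.1 110. ]
grn [279.3 277.9] [266 257  28  42 992] [ 554.5 -138.6    0. ] [-113.7    0.7  167. ]
grn [360.3 287.5] [357 284   8   8  46] [561.6 -38.1   0. ] [-129.2  100.3  167. ]
```

View pics/w6.png

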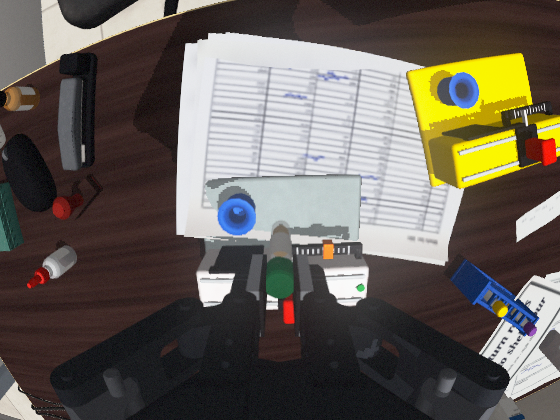

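The picture shows the cup rim at (237,216), the hanging tube with its lower end at (281,224), the clip at (328,251), and the base's front corners near (205,180) and (360,176).

```bash
python3 - <<'E'
from h import *; from bench import env
import pickle,cv2
o=pickle.load(open('o6.pkl','rb'));i=env.camera_info('wrist');zt=o['ee_pos'][2]
f=lambda p,z:totool(o,pt(i,p,z,o)).round(1)
print('captop',f((279.5,285.5),zt+44),'bottom?',f((281,224),zt-32),f((281,228),zt-32))
print('front corners',f((205,180),14),f((360,176),14),pt(i,(205,180),14,o),pt(i,(360,176),14,o))
T=rot(o['orientation'])
print('pred axis px bottom',[proj(i,T@np.array([x,0,32.])+o['ee_pos'],o).round(1) for x in(-8,-4,0,4)],'cup',f((237,216.5),48))
im=cv2.imread('pics/w6.png')
print(cv2.cvtColor(im,cv2.COLOR_BGR2GRAY)[210:260:2,281])
g=cv2.cvtColor(im,cv2.COLOR_BGR2HSV)
m=cv2.inRange(g,(100,130,60),(125,255,255))[190:245,210:265]
c,_=cv2.findContours(m,cv2.RETR_EXTERNAL,cv2.CHAIN_APPROX_NONE);c=max(c,key=len);print(cv2.fitEllipse(c))
# front edge of base: first greyish-green row
for x in range(215,360,12):
    col=g[165:195,x]; print(x,[int(r)+165 for r in np.where((col[:,0]>60)&(col[:,0]<110)&(col[:,1]>15)&(col[:,2]>100))[0][:3]],end=' ')
E
```

```text
captop [ -1.7   0.7 -44. ] bottom? [ 1.3  1.8 32. ] [-1.5  1.8 32. ]
front corners [  7.2 -76.4 153. ] [ 11.4  84.5 153. ] [ 440.67128445 -225.70953008   14.        ] [422.81090597 -65.71033144  14.        ]
pred axis px bottom [array([278.3, 237. ]), array([278.3, 231.5]), array([278.3, 225.9]), array([278.3, 220.2])] cup [-21.6 -39.4 119. ]
[202 205 203 203 205 184 167 124 103 107 108 117 123 121 123 124 123 122
 122 121 121 126 127 118  61]
((26.383344650268555, 25.943309783935547), (36.03973388671875, 37.46048355102539), 119.3161849975586)
215 [182, 183, 184] 227 [179, 180, 182] 239 [179, 182, 183] 251 [177, 178, 179] 263 [180, 184, 185] 275 [176, 177, 179] 287 [177, 178, 182] 299 [180, 181, 182] 311 [176, 178, 179] 323 [] 335 [188, 194] 347 [178, 179, 182] 359 [175, 176, 177]
```

Call:
{"method": "jog_arm", "body": {
  "motion": [
    {"dx":-1.9,"dy":-4.1,"dz":0.0,"ax":0.0,"ay":0.0,"az":0.0,"fingers":1.0},
    {"dx":-1.9,"dy":-4.1,"dz":2.0,"ax":0.0,"ay":0.0,"az":0.0,"fingers":1.0},
    {"dx":-1.9,"dy":-4.1,"dz":5.0,"ax":0.0,"ay":0.0,"az":0.0,"fingers":1.0},
    {"dx":-1.9,"dy":-4.1,"dz":7.2,"ax":0.0,"ay":0.0,"az":0.0,"fingers":1.0},
    {"dx":-1.9,"dy":-4.1,"dz":7.2,"ax":0.0,"ay":0.0,"az":0.0,"fingers":1.0},
    {"dx":-1.9,"dy":-4.1,"dz":7.2,"ax":0.0,"ay":0.0,"az":0.0,"fingers":1.0}
  ]
}}

```text
time_s: 7.02
ee_pos: [463.5, -184.5, 94.2]
orientation: [-0.001, -0.045, 0.999, 0.001]
contact_force: [0.4, 0.4, 0.2]
gripper_width: 0.144
grip_force: 58.9
```

```bash
python3 - <<'E'
from h import *; from bench import env
import cv2,pickle
o=env.get_obs();im=env.get_image('wrist');pickle.dump(o,open('o7.pkl','wb'));cv2.imwrite('pics/w7.png',im)
i=env.camera_info('wrist');print(o['ee_pos'],o['time_s'],o['contact_force'])
hsv=cv2.cvtColor(im,cv2.COLOR_BGR2HSV)
m=cv2.inRange(hsv,(100,130,60),(125,255,255))[180:300,220:340]
c,_=cv2.findContours(m,cv2.RETR_EXTERNAL,cv2.CHAIN_APPROX_NONE);c=max(c,key=len)+[220,180];h=cv2.convexHull(c.astype(np.int32));print('ell',cv2.fitEllipse(h),cv2.boundingRect(h),cv2.minEnclosingCircle(h))
for p in(cv2.fitEllipse(h)[0],cv2.minEnclosingCircle(h)[0]):P=pt(i,p,48,o);print(P.round(1),totool(o,P).round(1))
for r in m[::3,20:100:2]: print(''.join('#' if v else '.' for v in r))
T=rot(o['orientation']);print('tube bottom px',proj(i,T@[-2,1.2,32]+o['ee_pos'],o))
E
```

```text
[ 463.5260639  -184.54424106   94.18342168] 7.0167 [0.43022975 0.41178946 0.18112997]
ell ((273.9223937988281, 221.94464111328125), (49.41758346557617, 51.138023376464844), 107.2085952758789) (249, 197, 51, 49) ((274.0426025390625, 222.02899169921875), 25.661853790283203)
[ 465.8 -187.4   48. ] [-2.1 -3.2 46.2]
[ 465.8 -187.3   48. ] [-2.2 -3.1 46.2]
........................................
........................................
........................................
........................................
........................................
........................................
..............#######...................
...........#############................
.........#################..............
........###################.............
......########.#############............
......#######################...........
.....#######.#################..........
.....########..######..#######..........
.....########..##.......######..........
.....########............#####..........
.....#########.#.........#####..........
.....###########.........#####..........
......###
[... 235 characters left out ...]
.
........................................
........................................
........................................
........................................
........................................
........................................
........................................
........................................
........................................
........................................
........................................
........................................
........................................
........................................
........................................
........................................
tube bottom px [280.13401423 228.66478031]
```

Call:
{"method": "jog_arm", "body": {
  "motion": [
    {"dx":0.0,"dy":-0.45,"dz":0.0,"ax":0.0,"ay":0.0,"az":0.0,"fingers":1.0},
    {"dx":0.0,"dy":-0.45,"dz":0.0,"ax":0.0,"ay":0.0,"az":0.0,"fingers":1.0},
    {"dx":0.0,"dy":-0.45,"dz":0.8,"ax":0.0,"ay":0.0,"az":0.0,"fingers":1.0},
    {"dx":0.0,"dy":-0.45,"dz":1.5,"ax":0.0,"ay":0.0,"az":0.0,"fingers":1.0},
    {"dx":0.0,"dy":-0.45,"dz":2.0,"ax":0.0,"ay":0.0,"az":0.0,"fingers":1.0},
    {"dx":0.0,"dy":-0.45,"dz":2.0,"ax":0.0,"ay":0.0,"az":0.0,"fingers":1.0},
    {"dx":0.0,"dy":-0.45,"dz":2.0,"ax":0.0,"ay":0.0,"az":0.0,"fingers":1.0}
  ]
}}

```text
time_s: 7.65
ee_pos: [464.1, -190.8, 74.5]
orientation: [-0.001, -0.044, 0.999, 0.0]
contact_force: [-0.1, 1.2, 0.1]
gripper_width: 0.146
grip_force: 58.9
```

Call:
{"method": "jog_arm", "body": {
  "motion": [
    {"dx":0.0,"dy":0.0,"dz":0.6,"ax":0.0,"ay":0.0,"az":0.0,"fingers":1.0},
    {"dx":0.0,"dy":0.0,"dz":1.1,"ax":0.0,"ay":0.0,"az":0.0,"fingers":1.0},
    {"dx":0.0,"dy":0.0,"dz":1.6,"ax":0.0,"ay":0.0,"az":0.0,"fingers":1.0},
    {"dx":0.0,"dy":0.0,"dz":2.0,"ax":0.0,"ay":0.0,"az":0.0,"fingers":1.0},
    {"dx":0.0,"dy":0.0,"dz":2.2,"ax":0.0,"ay":0.0,"az":0.0,"fingers":1.0},
    {"dx":0.0,"dy":0.0,"dz":2.2,"ax":0.0,"ay":0.0,"az":0.0,"fingers":1.0}
  ]
}}

```text
time_s: 8.15
ee_pos: [464.4, -190.7, 52.3]
orientation: [-0.0, -0.044, 0.999, 0.0]
contact_force: [1.9, 1.2, -1.3]
gripper_width: 0.144
grip_force: 58.8
```

Call:
{"method": "jog_arm", "body": {
  "motion": [
    {"dx":0.0,"dy":0.0,"dz":0.1,"ax":0.0,"ay":0.0,"az":0.0,"fingers":1.0},
    {"dx":0.0,"dy":0.0,"dz":0.2,"ax":0.0,"ay":0.0,"az":0.0,"fingers":1.0},
    {"dx":0.0,"dy":0.0,"dz":0.2,"ax":0.0,"ay":0.0,"az":0.0,"fingers":1.0}
  ]
}}

```text
time_s: 8.4
ee_pos: [464.6, -190.8, 51.0]
orientation: [-0.0, -0.044, 0.999, 0.0]
contact_force: [1.7, 2.8, 0.4]
gripper_width: 0.145
grip_force: 59.1
```

Call:
{"method": "jog_arm", "body": {
  "motion": [
    {"dx":0.0,"dy":0.0,"dz":0.1,"ax":0.0,"ay":0.0,"az":0.0,"fingers":1.0},
    {"dx":0.0,"dy":0.0,"dz":0.1,"ax":0.0,"ay":0.0,"az":0.0,"fingers":1.0}
  ]
}}

```text
time_s: 8.57
ee_pos: [464.6, -190.9, 50.1]
orientation: [0.0, -0.044, 0.999, 0.0]
contact_force: [2.6, 3.4, 1.8]
gripper_width: 0.146
grip_force: 59.3
```

Call:
{"method": "jog_arm", "body": {
  "motion": [
    {"dx":0.0,"dy":0.0,"dz":0.0,"ax":0.0,"ay":0.0,"az":0.0,"fingers":2.0},
    {"dx":0.0,"dy":0.0,"dz":0.0,"ax":0.0,"ay":0.0,"az":0.0,"fingers":4.0},
    {"dx":0.0,"dy":0.0,"dz":0.0,"ax":0.0,"ay":0.0,"az":0.0,"fingers":4.0},
    {"dx":0.0,"dy":0.0,"dz":0.0,"ax":0.0,"ay":0.0,"az":0.0,"fingers":4.0},
    {"dx":0.0,"dy":0.0,"dz":0.0,"ax":0.0,"ay":0.0,"az":0.0,"fingers":4.0},
    {"dx":0.0,"dy":0.0,"dz":-2.0,"ax":0.0,"ay":0.0,"az":0.0,"fingers":4.0},
    {"dx":0.0,"dy":0.0,"dz":-5.0,"ax":0.0,"ay":0.0,"az":0.0,"fingers":4.0},
    {"dx":0.0,"dy":0.0,"dz":-8.0,"ax":0.0,"ay":0.0,"az":0.0,"fingers":4.0},
    {"dx":0.0,"dy":0.0,"dz":-10.0,"ax":0.0,"ay":0.0,"az":0.0,"fingers":4.0},
    {"dx":0.0,"dy":0.0,"dz":-10.0,"ax":0.0,"ay":0.0,"az":0.0,"fingers":4.0},
    {"dx":0.0,"dy":0.0,"dz":-10.0,"ax":0.0,"ay":0.0,"az":0.0,"fingers":4.0}
  ]
}}

```text
time_s: 9.48
ee_pos: [465.1, -191.6, 151.1]
orientation: [0.001, -0.044, 0.999, -0.001]
contact_force: [-0.7, 1.5, -1.1]
gripper_width: 0.475
grip_force: 0.0
```

```bash
python3 - <<'E'
from h import *; from bench import env
import cv2,pickle
o=env.get_obs();im=env.get_image('wrist');pickle.dump(o,open('o8.pkl','wb'));cv2.imwrite('pics/w8.png',im)
i=env.camera_info('wrist');print(o['ee_pos'],o['time_s'],o['contact_force'],o['gripper_width'])
hsv=cv2.cvtColor(im,cv2.COLOR_BGR2HSV)
for n,lo,hi,z in(('blue',(100,130,60),(125,255,255),48),('red',(0,150,60),(5,255,255),110),('orange',(7,150,100),(17,255,255),57),('grn',(50,80,30),(80,255,255),94)):
    m=cv2.inRange(hsv,lo,hi);k,_,st,c=cv2.connectedComponentsWithStats(m)
    for j in range(1,k):
        if st[j,4]>60 and 180<c[j][0]<420: P=pt(i,c[j],z,o);print(n,c[j].round(1),st[j],P.round(1),totool(o,P).round(1))
s=env.get_image('side');cv2.imwrite('pics/s8.png',s);si=env.camera_info('side')
h=cv2.cvtColor(s,cv2.COLOR_BGR2HSV)[205:290,210:300]
for n,lo,hi,z in(('grn',(50,80,30),(80,255,255),86),('blue',(100,130,60),(125,255,255),40)):
    m=cv2.inRange(h,lo,hi);k,_,st,c=cv2.connectedComponentsWithStats(m)
    for j in range(1,k):
        if st[j,4]>15: print('side',n,c[j]+[210,205],st[j],pt(si,c[j]+[210,205],z).round(1))
E
```

```text
[ 465.1450103  -191.63254069  151.09756242] 9.4833 [-0.74112092  1.49689834 -1.11400035] 0.4752654499017717
blue [282.8 197. ] [263 180  42  40 805] [ 463.6 -188.2   48. ] [  1.5   3.8 103.1]
orange [379.3 237.5] [374 230  12  16 156] [490.9 -97.4  57. ] [-33.9  91.8  94. ]
grn [288.7 220.6] [279 208  20  25 370] [ 469.3 -183.7   94. ] [-4.7  7.7 57.1]
side grn [247.70212766 241.38297872] [35 33  7  8 47] [ 468.9 -188.2   86. ]
side blue [262.95121951 206.2195122 ] [47  0 13  4 41] [526.7  31.4  40. ]
side blue [246.64361702 261.68085106] [ 30  48  15  18 188] [ 463.8 -204.2   40. ]
```

Call:
{"method": "jog_arm", "body": {
  "motion": [
    {"dx":-3.3,"dy":2.8,"dz":0.0,"ax":0.0,"ay":0.0,"az":0.0,"fingers":5.0},
    {"dx":-6.7,"dy":5.5,"dz":1.0,"ax":0.0,"ay":0.0,"az":0.0,"fingers":5.0},
    {"dx":-6.7,"dy":5.5,"dz":3.5,"ax":0.0,"ay":0.0,"az":0.0,"fingers":5.0},
    {"dx":-6.7,"dy":5.5,"dz":3.5,"ax":0.0,"ay":0.0,"az":0.0,"fingers":5.0},
    {"dx":-6.7,"dy":5.5,"dz":3.5,"ax":0.0,"ay":0.0,"az":0.0,"fingers":5.0}
  ]
}}

```text
time_s: 10.0
ee_pos: [524.1, -129.0, 112.5]
orientation: [-0.003, -0.045, 0.999, 0.002]
contact_force: [-0.1, -1.0, 0.1]
gripper_width: 0.585
grip_force: 0.0
```

```bash
cat > look.py <<'E'
from h import *; from bench import env
import cv2,sys
o=env.get_obs();im=env.get_image('wrist');cv2.imwrite(f'pics/{sys.argv[1]}.png',im)
i=env.camera_info('wrist');print(o['ee_pos'].round(1),o['time_s'],o['contact_force'].round(1),o['gripper_width'])
hsv=cv2.cvtColor(im,cv2.COLOR_BGR2HSV)
for n,lo,hi,z in(('blue',(100,130,60),(125,255,255),48),('red',(0,150,60),(5,255,255),110),('red2',(174,150,60),(180,255,255),110),('orange',(7,150,100),(17,255,255),57),('grn',(50,80,30),(80,255,255),94)):
    m=cv2.inRange(hsv,lo,hi);k,_,st,c=cv2.connectedComponentsWithStats(m)
    for j in range(1,k):
        if st[j,4]>40 and 130<c[j][0]<420: P=pt(i,c[j],z,o);print(n,c[j].round(1),st[j],P.round(1),totool(o,P).round(1))
E
python3 look.py w9
```

```text
[ 524.1 -129.   112.5] 10.0 [-0.1 -1.   0.1] 0.5853804352867705
blue [209.6 126.5] [ 182  107   51   49 1221] [ 463.3 -184.8   48. ] [ 65.2 -50.4  64.7]
red [279.2 246.5] [ 263  226   34   40 1184] [ 526.4 -128.2  110. ] [-2.3  0.6  2.4]
orange [326.  176.2] [320 165  13  22 234] [491.6 -97.4  57. ] [29.2 34.2 55.8]
grn [199.6 140.3] [187 128  26  26 525] [ 469.9 -180.9   94. ] [ 58.6 -46.9  18.7]
grn [370.9 224.4] [366 219  11  11  87] [513.3 -70.3  94. ] [ 5.4 59.3 18.7]
```

Call:
{"method": "jog_arm", "body": {
  "motion": [
    {"dx":-0.3,"dy":0.0,"dz":1.5,"ax":0.0,"ay":0.0,"az":0.0,"fingers":5.0},
    {"dx":-0.3,"dy":0.0,"dz":3.0,"ax":0.0,"ay":0.0,"az":0.0,"fingers":5.0},
    {"dx":-0.3,"dy":0.0,"dz":4.5,"ax":0.0,"ay":0.0,"az":0.0,"fingers":5.0},
    {"dx":-0.3,"dy":0.0,"dz":5.6,"ax":0.0,"ay":0.0,"az":0.0,"fingers":5.0},
    {"dx":-0.3,"dy":0.0,"dz":5.6,"ax":0.0,"ay":0.0,"az":0.0,"fingers":3.5},
    {"dx":-0.3,"dy":0.0,"dz":5.6,"ax":0.0,"ay":0.0,"az":0.0,"fingers":0.5},
    {"dx":-0.3,"dy":0.0,"dz":5.6,"ax":0.0,"ay":0.0,"az":0.0,"fingers":0.5},
    {"dx":-0.3,"dy":0.0,"dz":5.6,"ax":0.0,"ay":0.0,"az":0.0,"fingers":0.5},
    {"dx":-0.3,"dy":0.0,"dz":5.6,"ax":0.0,"ay":0.0,"az":0.0,"fingers":0.5},
    {"dx":-0.3,"dy":0.0,"dz":5.6,"ax":0.0,"ay":0.0,"az":0.0,"fingers":0.5}
  ]
}}

```text
time_s: 10.88
ee_pos: [528.8, -128.5, 59.6]
orientation: [-0.0, -0.044, 0.999, 0.001]
contact_force: [0.3, 4.4, -1.6]
gripper_width: 0.214
grip_force: 58.5
```

```bash
python3 look.py w10
```

```text
[ 528.8 -128.5   59.6] 10.8833 [ 0.3  4.4 -1.6] 0.21396709280808868
blue [192.8 122.1] [ 157   96   65   63 1987] [ 463.4 -183.3   48. ] [ 69.9 -48.8  11.6]
red [279.2 276.2] [ 256  241   47   67 2587] [ 522.2 -128.6  110. ] [  6.5   0.6 -50.3]
orange [339.7 185. ] [331 169  18  29 343] [491.4 -97.3  57. ] [34.5 34.4  2.8]
grn [171.9 140.2] [ 154  123   37   36 1013] [ 470.  -180.4   94. ] [ 63.2 -46.4 -34.4]
grn [396.3 247.2] [390 241  14  13 136] [511.6 -72.5  94. ] [ 12.2  57.4 -34.2]
```

Call:
{"method": "jog_arm", "body": {
  "motion": [
    {"dx":0.0,"dy":0.4,"dz":0.0,"ax":0.0,"ay":0.0,"az":0.0,"fingers":0.5},
    {"dx":0.0,"dy":0.9,"dz":0.0,"ax":0.0,"ay":0.0,"az":0.0,"fingers":0.5},
    {"dx":0.0,"dy":1.4,"dz":0.0,"ax":0.0,"ay":0.0,"az":0.0,"fingers":0.5},
    {"dx":0.0,"dy":1.9,"dz":0.0,"ax":0.0,"ay":0.0,"az":0.0,"fingers":0.5},
    {"dx":0.0,"dy":2.4,"dz":0.0,"ax":0.0,"ay":0.0,"az":0.0,"fingers":0.5},
    {"dx":0.0,"dy":2.9,"dz":0.0,"ax":0.0,"ay":0.0,"az":0.0,"fingers":0.5},
    {"dx":0.0,"dy":3.35,"dz":0.0,"ax":0.0,"ay":0.0,"az":0.0,"fingers":0.5},
    {"dx":0.0,"dy":3.35,"dz":0.0,"ax":0.0,"ay":0.0,"az":0.0,"fingers":0.5},
    {"dx":0.0,"dy":3.35,"dz":0.0,"ax":0.0,"ay":0.0,"az":0.0,"fingers":0.5}
  ]
}}

```text
time_s: 11.68
ee_pos: [525.2, -97.8, 59.6]
orientation: [-0.001, -0.045, 0.999, -0.001]
contact_force: [-5.2, -6.0, 0.6]
gripper_width: 0.218
grip_force: 58.9
```

```bash
python3 look.py w11; python3 - <<'E'
import cv2,numpy as np
a=cv2.imread('pics/w11.png')
cv2.imwrite('pics/w11c.png',cv2.resize(a[90:300,150:400],(714,600),interpolation=cv2.INTER_CUBIC))
E
```

```text
[525.2 -97.8  59.6] 11.6833 [-5.2 -6.   0.6] 0.21781216978632306
blue [148.6 127.5] [ 113  101   65   61 2082] [ 464.1 -180.5   48. ] [ 68.3 -76.8  12. ]
red [278.9 276. ] [ 256  240   46   68 2581] [518.7 -97.9 110. ] [  6.6   0.4 -50.3]
orange [285.7 182.2] [276 168  18  31 448] [489.1 -96.9  57. ] [35.9  4.2  2.7]
grn [342.4 249.9] [336 244  14  13 151] [511.1 -68.6  94. ] [ 11.5  30.3 -34.4]
```

View pics/w11c.png

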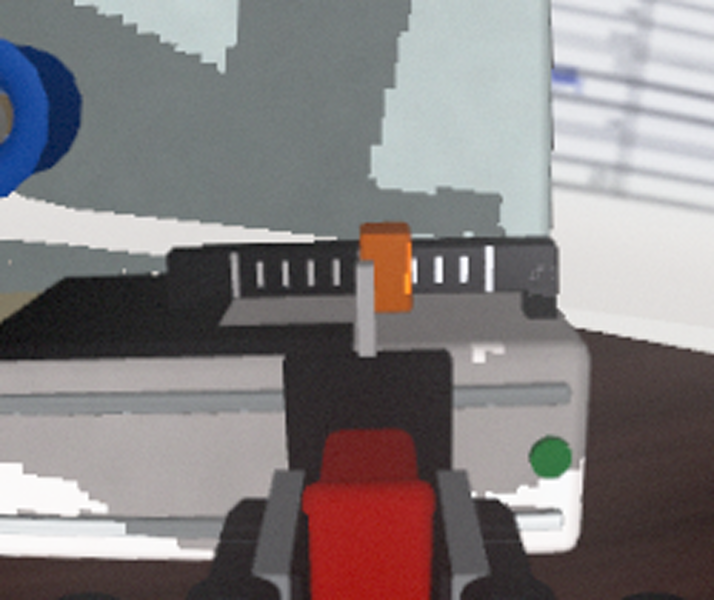

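The pointer is at crop column 366 and the clip spans 360 to 412, so it needs about 4 mm more.

Call:
{"method": "jog_arm", "body": {
  "motion": [
    {"dx":0.0,"dy":0.2,"dz":0.0,"ax":0.0,"ay":0.0,"az":0.0,"fingers":0.5},
    {"dx":0.0,"dy":0.4,"dz":0.0,"ax":0.0,"ay":0.0,"az":0.0,"fingers":0.5},
    {"dx":0.0,"dy":0.4,"dz":0.0,"ax":0.0,"ay":0.0,"az":0.0,"fingers":0.5},
    {"dx":0.0,"dy":0.4,"dz":0.0,"ax":0.0,"ay":0.0,"az":0.0,"fingers":0.5}
  ]
}}

```text
time_s: 12.07
ee_pos: [524.8, -94.1, 59.7]
orientation: [-0.001, -0.045, 0.999, -0.001]
contact_force: [-4.8, -6.5, 0.6]
gripper_width: 0.215
grip_force: 58.9
```

```bash
sed -i 's/130<c\[j\]\[0\]/60<c[j][0]/' look.py; python3 look.py w12; python3 - <<'E'
import cv2,numpy as np
a=cv2.imread('pics/w12.png');g=cv2.cvtColor(a,cv2.COLOR_BGR2GRAY)
for r in (186,190,194,197,204,208): print(r,a[r,262:300].mean(1).astype(int), 'sat',(a[r,262:300].max(1).astype(int)-a[r,262:300].min(1))//10)
E
```

```text
[524.8 -94.1  59.7] 12.0667 [-4.8 -6.5  0.6] 0.2148068295480504
blue [143.5 128.1] [ 108  102   65   60 2078] [ 464.1 -180.2   48. ] [ 68.2 -80.2  12. ]
red [279. 276.] [ 256  240   46   68 2581] [518.3 -94.1 110. ] [  6.6   0.5 -50.3]
orange [278.4 181.4] [269 168  19  31 402] [488.6 -97.3  57. ] [36.3  0.1  2.7]
grn [108.7 145.7] [ 91 129  37  35 965] [ 469.7 -178.4   94. ] [ 62.5 -79.1 -34. ]
grn [335.6 250.2] [329 244  14  14 154] [511.1 -68.1  94. ] [ 11.4  27.  -34.4]
186 [ 96  47  48  47  43  43  63 104  98 106 102 109 129 165 167 163 166 165
 161 103 103 107 106 101 101 120 153  66  46  55  76  75  71 155 250 243
 116  78] sat [ 0  0  0  0  0  0  0  3 13 14 14 13  8  0  0  0  0  0  2 14 14 13 14 14
 11  5  0  0  0  0  0  0  0  0  0  0  0  0]
190 [ 46  43  44  42  45  43  65 119  96 100 103 104 119 165 164 165 165 167
 156 102 102 101 104 102  98  80  47  49  52  69  71  74  73  74  75  76
  75  76] sat [ 0  0  0  0  0  0  0  1 13 14 14 14  9  0  0  0  0  0  1 13 14 14 14 14
 12  9  0  0  0  0  0  0  0  0  0  0  0  0]
194 [111 111 111 109 112 110 112 109  91 101 100 101 121 16
[... 288 characters left out ...]
67 166 164
 158 113 101 104  99 100  97  97 115 114 112 111 113 111 110 110 113 109
 108 113] sat [ 0  0  0  0  0  0  0  1  9 14 15 14 10  1  0  0  0  0  1 12 14 13 14 14
 12  8  0  0  0  0  0  0  0  0  0  0  0  0]
204 [ 39  39  39  44  39  38  40  39  36  42  35  59 119 152 163 167 163 164
 159 134 110 111 109 111 110 113 110 112 113 112 114 113 113 110 113 112
 111 112] sat [0 0 0 0 0 0 0 0 0 0 0 0 0 0 0 0 0 0 0 0 0 0 0 0 0 0 0 0 0 0 0 0 0 0 0 0 0
 0]
208 [ 41  39  41  43  43  39  45  41  38  45  40  62 116 142 163 164 165 162
 160 134 110 108 110 111 110 110 108 111 108 110 108 111 109 111 113 113
 113 116] sat [0 0 0 0 0 0 0 0 0 0 0 0 0 0 0 0 0 0 0 0 0 0 0 0 0 0 0 0 0 0 0 0 0 0 0 0 0
 0]
```

The pointer (274.5–280.5, centre 277.6) is centred on the clip (269.5–287, centre 278.3). The tube is still standing in the cup, at its seated height. Handing in while holding.

```bash
python3 -c "
from bench import env
print(env.sign_off())"
```

```text
the job is handed in; nothing more can be done
None
```

I stood the green-capped tube in the viewer's blue cup and let go. Then I pulled the shade until the pointer was centred on the orange clip, and handed the job in at about 12 s with the knob still held. The sign-off gave no verdict.

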